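# Stack the cleats, pad and weight for a glue-up

## Robot

A 6-joint arm with a two-finger parallel gripper is mounted at the origin on the work surface; the furniture and walls round the work are solid. World frame = base frame: x ahead of the robot, y to its left, z up, the work surface at z = 0. Lengths are in m, angles in rad, forces in N, time in s.
With the tool pointing down it reaches from about 0.275 to 0.75 m from the base axis. Payload 10.2 kg.
Tool frame: the origin (TCP) lies midway between the tips of the shut fingers; the grasp point (between the pads) lies tcp_to_grasp behind it (tcp_to_grasp is the distance from the TCP to the grasp point, in m); z points along the fingers, y is the line along which they close (so a half turn about z gives the same grasp; the last joint's range is limited). The gripper opens to 85 mm and grips with 20 to 120 N. Pads are 22 mm wide; open, the fingers measure 114 mm over their backs; the gripper's body (76 mm by 85 mm) begins 54 mm behind the grasp point. The pads swing forward as they close: fully open they stand 13 mm farther back than shut.
Start: joints at [1.042, 0.313, 1.498, -0, 1.331, -0.223], TCP at [0.158, 0.501, 0.231] pointing down, gripper open.
Joint ranges: [-2.94, 2.94], [-0.97, 2.17], [0.19, 2.56], [-1.23, 4.37], [0.02, 3.11], [-2.88, 2.88]. Speed limits (rad/s): [2.39, 2.39, 3.01, 3.14, 3.14, 3.14].

## Interface

Orientations are given as a unit quaternion [w, x, y, z].
In Python, from rig import * gives the robot as it stands.
- The arm moves only by the shell command python3 -m handwheel 'ROWS'. ROWS is JSON, a list that holds one entry, the list of rows, each a list of 7 numbers: the turn, a rotation vector about the tool's x, y, z normalised to -1 to 1, where 1 is 30 degrees, then the shift along the tool's x, y, z normalised to -1 to 1, where 1 is 20 cm, then the closure, from 0 (fully open) to 1 (shut). In form: [[[rx, ry, rz, dx, dy, dz, claw], ...]]. A call has 1 to 20 rows; each row is the pose to reach, as a shift and turn from the pose commanded when the call began, along the tool's axes at that moment; what a row does not reach only later rows make up. A row lasts 1/12 s, in which the tool goes at most 41.7 mm and 7.16 degrees, less where a joint would pass 70% of its speed; a pose out of reach is approached as far as the arm can. A call with a number of a shift or a turn outside -1 to 1 is refused whole. A call with a gripper value outside its range is refused whole. The fingers move at their own pace and stop on an object; the grip force is fixed at half the most. Time passes only in rows, so rows that repeat a pose let the fingers close. It gives the time, the measured TCP pose, the force, the opening and the grip force at its end, in the units of the state.
- state(): the state, without advancing time (a new reading comes with each control period).
- capture(name): name is "scene" or "top" or "wrist"; returns the picture (400x640x3 uint8, red, green, blue); there is no depth.
- calibration(name): a dict with "mtx" (3x3 intrinsics, pixels), "R" (3x3) and "t" (3): a world point X has camera coordinates R X + t. Camera axes: x right, y down, z forward; pixel columns grow to the right and rows downward; lengths in m; the calibration is good to about 2 mm. A picture is of the moment at which its call begins: read the wrist's pose just before it. calibration takes no time and is no camera call; for the wrist camera it gives the pose at the moment of the call.
- job_done(): hands the job in; it is judged then, once.
The state is a dict: "t": time; "joint_pos": joint angles; "qd": joint speeds; "joint_torque": joint torques, N m; "tcp_pos": TCP position; "tcp_rot": TCP orientation; "contact_force": force on the tool from outside, world axes, zero at the start; "ft_torque": the same for the moment, N m; "opening": opening from 0.0 (shut) to 1.0 (fully open); "gripper_force": force on a finger pad.
Only numpy, scipy, OpenCV 4.12 (cv2) and the standard library are available. Lean on these libraries where they do the work, as an engineer would, in place of code of your own. Each camera call takes 0.05 s, during which the arm holds its last target. There are 200 camera calls.

## Task

Set up the glue-up on the thin plywood plate that has two outlines drawn on it, in this order: first lay the long birch cleat flat on the long outline, then the short cleat flat on the short outline, then the brown cork block flat across both cleats as a pad, centred on the plate with its length at right angles to the cleats, and last the steel block flat on the middle of the cork block as a weight, lengthwise along it. Leave everything stacked and let go; do not disturb the white and orange blade box.

Things in the scene. Friction and masses are not known exactly. Their poses are not given: they have to be found in the camera images.
- base_plate: thin plywood plate, 110 (its x) x 150 (its y) x 8 mm, fixed flat on the bench at any yaw, with one dark bored hole (it lies partly inside the short outline) and two dark rectangular outlines drawn on its top, both running along its y. Origin: centre of its underside; z up.
- long_outline (a point): centre of the long outline (inside 124 x 24 mm), on the plate's top face (8 mm above the bench), 27 mm from the plate's middle on its -x side. Axes as the plate's: the outline's length runs along y.
- short_outline (a point): centre of the short outline (inside 74 x 24 mm), on the plate's top face, 27 mm from the plate's middle on its +x side. Axes as the plate's: the outline's length runs along y.
- long_cleat: long loose birch slat, 20 (x) x 120 (y) x 8 (z) mm, 20 g, lying flat on the bench. Origin: centre of its underside; z up. Grip it across its 20 mm width.
- short_cleat: short loose wooden slat, 20 (x) x 70 (y) x 8 (z) mm, 15 g, lying flat on the bench. Origin: centre of its underside; z up. Grip it across its 20 mm width.
- cork_block: brown cork sanding block, 56 (x) x 90 (y) x 28 (z) mm, about 90 g, lying flat on the bench. Origin: centre of its underside; z up. Grip it across its 56 mm width. Across both cleats its underside stands 16 mm above the bench.
- steel_block: grey ground steel block with two dark holes in its top, 35 (x) x 60 (y) x 22 (z) mm, about 350 g, lying flat on the bench. Origin: centre of its underside; z up. Grip it across its 35 mm width. On the cork its underside stands 44 mm above the bench.
- blade_box: bystander: white and orange card box, 50 x 86 x 22 mm, loose, not to be disturbed. Origin: centre of its underside.
There are look-alikes about, which are no part of the job. What is shaped like the steel_block but green or yellow is not meant.

How it is judged:
On the way, in this order (a step that is already met when the one before it is completed fails the run):
1. the long cleat lies on the long outline, let go (horizontal distance between long_cleat and long_outline below 0.012 m and angle between the y axis of long_cleat and the y axis of base_plate, either way round below 0.2 rad and angle between long_cleat's own z axis and vertical below 0.08 rad and height (world z) of long_cleat between 0.005 and 0.011 m and linear speed of long_cleat below 0.02 m/s and contact force between the fingers and long_cleat below 0.1 N), for 0.2 s.
2. the short cleat lies on the short outline, let go (horizontal distance between long_cleat and long_outline below 0.012 m and angle between the y axis of each of long_cleat, short_cleat and the y axis of base_plate, either way round below 0.2 rad and angle between each of long_cleat, short_cleat's own z axis and vertical below 0.08 rad and height (world z) of long_cleat between 0.005 and 0.011 m and horizontal distance between short_cleat and short_outline below 0.012 m and height (world z) of short_cleat between 0.005 and 0.011 m and linear speed of short_cleat below 0.02 m/s and contact force between the fingers and short_cleat below 0.1 N), for 0.2 s.
3. the cork block lies across both cleats, let go (horizontal distance between long_cleat and long_outline below 0.012 m and angle between the y axis of each of long_cleat, short_cleat and the y axis of base_plate, either way round below 0.2 rad and angle between each of long_cleat, short_cleat, cork_block's own z axis and vertical below 0.08 rad and height (world z) of long_cleat between 0.005 and 0.011 m and horizontal distance between short_cleat and short_outline below 0.012 m and height (world z) of short_cleat between 0.005 and 0.011 m and horizontal distance between cork_block and base_plate below 0.012 m and angle between the y axis of cork_block and the x axis of base_plate, either way round below 0.2 rad and height (world z) of cork_block between 0.012 and 0.019 m and linear speed of cork_block below 0.02 m/s and contact force between the fingers and cork_block below 0.1 N), for 0.2 s.
At the end, for the whole second after the job is handed in: Each cleat flat on its own outline (centre within 12 mm, 0.2 rad); cork flat on both cleats (12 mm from plate centre, length across the cleats within 0.2 rad); steel block flat on the cork (12 mm from its centre, lengthwise within 0.25 rad); all at rest (horizontal distance between long_cleat and long_outline below 0.012 m and angle between the y axis of each of long_cleat, short_cleat and the y axis of base_plate, either way round below 0.2 rad and angle between each of long_cleat, short_cleat, cork_block, steel_block's own z axis and vertical below 0.08 rad and height (world z) of long_cleat between 0.005 and 0.011 m and horizontal distance between short_cleat and short_outline below 0.012 m and height (world z) of short_cleat between 0.005 and 0.011 m and horizontal distance between cork_block and base_plate below 0.012 m and angle between the y axis of cork_block and the x axis of base_plate, either way round below 0.2 rad and height (world z) of cork_block between 0.012 and 0.019 m and horizontal distance between steel_block and cork_block below 0.012 m and angle between the y axis of steel_block and the y axis of cork_block, either way round below 0.25 rad and height (world z) of steel_block between 0.04 and 0.047 m and linear speed of each of long_cleat, short_cleat, cork_block, steel_block below 0.02 m/s); the robot touches nothing.
It fails at once if the blade box is moved more than 25 mm (distance of blade_box from where it was at the start of the episode above 0.025 m).
It also fails if it takes over 106 s, if anything falls off the work surface, if the arm or the gripper's body presses on something with over 40 N, if the wrist force passes 120 N, or if a joint passes its speed limit or range.

## Working session

There is one attempt and no reset: what is moved stays moved. The work goes in short steps, Python scripts to look and compute and a shell command to move; the robot and the scene stay as the last step left them, time stands still between calls to the robot, and variables do not carry over. Pictures are saved under pics/ and viewed, at most 15 in all, crops included, and the job is handed in when it is done.

```bash
ls; mkdir -p pics; python3 - <<'E'
from rig import *
import cv2
for n in("top","scene"):
    cv2.imwrite(f"pics/{n}0.png",capture(n)[:,:,::-1])
    print(n,calibration(n))
print(state())
E
```

```text
pics
top {'mtx': array([[434.26482432,   0.        , 321.33391988],
       [  0.        , 434.26482432, 198.51485204],
       [  0.        ,   0.        ,   1.        ]]), 'R': array([[-0.00729731, -0.99971005, -0.02294699],
       [-0.9811351 ,  0.01159121, -0.19297553],
       [ 0.19318556,  0.02110589, -0.98093521]]), 't': array([-0.06081802,  0.51282362,  1.14455181])}
scene {'mtx': array([[383.48818367,   0.        , 317.48646643],
       [  0.        , 383.48818367, 196.36866562],
       [  0.        ,   0.        ,   1.        ]]), 'R': array([[ 0.8915533 , -0.45252291,  0.01886075],
       [-0.34600561, -0.7073836 , -0.616351  ],
       [ 0.29225473,  0.54298385, -0.78724565]]), 't': array([-0.50728823,  0.16462869,  0.87145202])}
{'t': 0.1, 'joint_pos': array([ 1.04156314e+00,  3.13369711e-01,  1.49833108e+00, -7.61574561e-06,
        1.33097079e+00, -2.23380938e-01]), 'qd': array([-0.00185786, -0.00024863, -0.00211462, -0.00032782,  0.00125211,
       -0.00073028]), 'joint_torque': array([ 1.89154780e-03, -4.12904727e+01, -2.60142231e+01, -2.57911324e-04,
        3.06417780e-03, -2.80769780e-05]), 'tcp_pos': array([0.15797462, 0.50044593, 0.23081605]), 'tcp_rot': array([-1.94806644e-04,  1.52329838e-01,  9.88329565e-01, -5.03074456e-04]), 'contact_force': array([ 0.71420077, -0.3484429 , -0.23607766]), 'ft_torque': array([-0.02663384, -0.03316009,  0.01651724]), 'gripper_force': 0.0, 'opening': 0.9996431124838553}
```

View pics/top0.png

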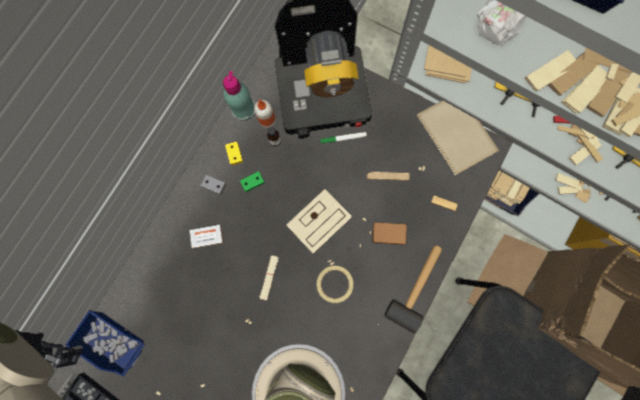

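View pics/scene0.png

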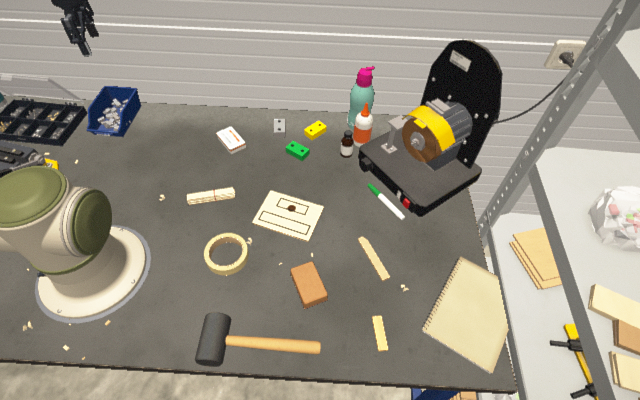

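The top view shows these candidates:
- **Long cleat:** pale slat at (269,278) with marks on it, or tan slat at (388,176).
- **Short cleat:** (444,203).
- **Cork block:** (390,233).
- **Steel block:** grey at (213,184). The yellow (233,152) and green (252,181) ones are look-alikes.
- **Plate and blade box:** plate at (320,220), box at (206,236).

I'll check the slats up close.

```bash
python3 - <<'E'
import cv2,numpy as np
t=cv2.imread("pics/top0.png");s=cv2.imread("pics/scene0.png")
f=lambda im,x,y,w,h:cv2.resize(im[y:y+h,x:x+w],(400,300),interpolation=cv2.INTER_CUBIC)
a=np.vstack([np.hstack([f(t,230,250,80,60),f(t,360,160,108,81)]),np.hstack([f(s,170,165,80,60),f(s,340,230,100,75)])])
cv2.imwrite("pics/crop1.png",a)
E
```

```text
(no output)
```

View pics/crop1.png

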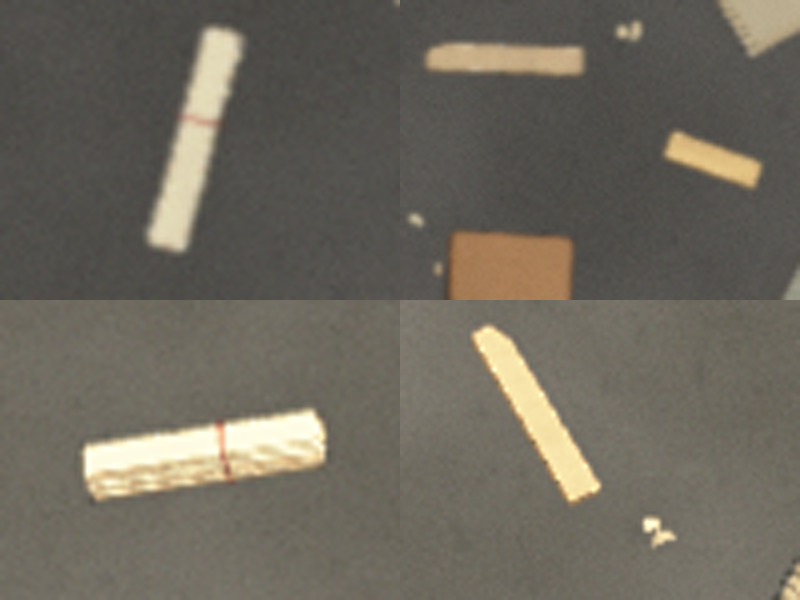

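The (269,278) item is a banded bundle of sticks. The long cleat is therefore the flat tan slat at (388,176). Next I'll measure everything.

```bash
cat > h.py <<'E'
from rig import *
import cv2,numpy as np
from scipy.spatial.transform import Rotation as Ro
def cast(px,c,z):
    px=np.atleast_2d(px).astype(float)
    d=np.c_[px,np.ones(len(px))]@np.linalg.inv(c["mtx"]).T@c["R"]
    o=-c["R"].T@c["t"]
    return (o+d*((z-o[2])/d[:,2])[:,None])[:,:2]
def rect(w):
    "min-area rect of world points: centre, long, short, long axis yaw (deg, 0..180)"
    b=cv2.boxPoints(cv2.minAreaRect((w*1000).astype(np.float32)))
    e=[b[1]-b[0],b[2]-b[1]];e.sort(key=np.linalg.norm)
    return b.mean(0)/1000,np.linalg.norm(e[1]),np.linalg.norm(e[0]),np.degrees(np.arctan2(e[1][1],e[1][0]))%180
def blob(im,xy,half,k=4):
    "contour of the blob at xy that differs from the bench, subpixel by upscaling"
    x,y=xy;x0,y0=max(x-half,0),max(y-half,0);s=im[y0:y+half,x0:x+half].astype(np.float32)
    s=cv2.resize(s,None,fx=k,fy=k,interpolation=cv2.INTER_CUBIC)
    bg=np.median(s.reshape(-1,3),0);d=np.abs(s-bg).max(2)
    cx,cy=(x-x0)*k,(y-y0)*k;th=.5*np.median(d[cy-6:cy+7,cx-6:cx+7])
    n,l=cv2.connectedComponents((d>th).astype(np.uint8))
    m=(l==l[cy,cx]).astype(np.uint8)
    c=max(cv2.findContours(m,cv2.RETR_EXTERNAL,cv2.CHAIN_APPROX_NONE)[0],key=len)[:,0]
    return (c+.5)/k-.5+[x0,y0]
def togo(x,y,z,yaw=None):
    "shift/turn in handwheel units from present pose to x,y,z with the closing axis at yaw (deg)"
    s=state();R=Ro.from_quat(np.roll(s["tcp_rot"],-1));M=R.as_matrix()
    d=M.T@(np.array([x,y,z])-s["tcp_pos"])/.2
    cur=np.degrees(np.arctan2(M[1,1],M[0,1]))
    # pure downward correction + turn
    out=[]
    for a in (0,180):
        if yaw is None: yaw=cur
        t=np.radians(yaw+a);yv=np.array([np.cos(t),np.sin(t),0]);zv=np.array([0,0,-1.])
        T=np.c_[np.cross(yv,zv),yv,zv];out.append((M.T@T))
    rv=min((Ro.from_matrix(o).as_rotvec() for o in out),key=np.linalg.norm)
    print("shift",d.round(4),"turn",(np.degrees(rv)/30).round(4),"| tcp",s["tcp_pos"].round(4),"yaw %.1f q6 %.2f t %.2f open %.3f F"%(cur,s["joint_pos"][5],s["t"],s["opening"]),s["gripper_force"])
E
cat > m.py <<'E'
from h import *
im=capture("top");c=calibration("top")
for n,xy,h,z in [("long",(388,176),30,.008),("short",(444,203),20,.008),("cork",(390,233),28,.028),("steel",(206,182),18,.022),("plate",(300,225),55,.008),("box",(196,236),25,.022),("bundle",(269,278),30,.01),("green",(245,183),16,.022),("tape",(320,285),30,.02)]:
    try:
        w=cast(blob(im,xy,h),c,z);r=rect(w);print(n,r[0].round(4),"%.1f %.1f yaw %.1f"%r[1:])
    except Exception as e: print(n,e)
for n,p in [("hole",(314,215)),("longoutline",(327,228)),("shortoutl",(313,215))]: print(n,cast(p,c,.008))
s=state();k=calibration("wrist");print(k["R"].round(3),(-k["R"].T@k["t"]).round(3))
import rig;print([a for a in dir(rig) if a[0]!='_'])
try: print(tcp_to_grasp)
except Exception as e: print(e)
cv2.imwrite("pics/plate.png",cv2.resize(im[170:270,250:400,::-1],(750,500),interpolation=cv2.INTER_CUBIC))
E
python3 m.py; python3 -c "
from h import *
togo(0,0,0)"
```

```text
long [ 0.5859 -0.2559] 120.0 22.7 yaw 87.3
short [ 0.5042 -0.4112] 71.3 22.0 yaw 68.3
cork [ 0.4185 -0.2516] 89.1 54.9 yaw 85.7
steel [0.5715 0.262 ] 7.0 5.8 yaw 136.5
plate [ 0.4578 -0.0569] 151.9 112.0 yaw 132.9
box [0.4153 0.2586] 86.8 52.2 yaw 99.9
bundle [0.3012 0.0815] 122.0 22.7 yaw 165.0
green [0.5697 0.1326] 62.7 41.2 yaw 116.9
tape [ 0.2869 -0.0943] 109.2 90.2 yaw 178.9
hole [[ 0.473113   -0.04374196]]
longoutline [[ 0.43579259 -0.0801125 ]]
shortoutl [[ 0.47314386 -0.04091422]]
[[ 0.302  0.953 -0.003]
 [ 0.903 -0.285  0.321]
 [ 0.306 -0.099 -0.947]] [0.08  0.525 0.374]
['MotionError', 'calibration', 'capture', 'job_done', 'state', 'tcp_to_grasp']
0.0187
shift [-4.0000e-04 -2.6232e+00  1.1568e+00] turn [-0.0017 -0.0004 -0.    ] | tcp [0.158  0.5005 0.2309] yaw 72.5 q6 -0.22 t 0.15 open 0.998 F 0.0
```

```bash
python3 -m handwheel 2>&1 | head -20
```

```text
invalid input
```

View pics/plate.png

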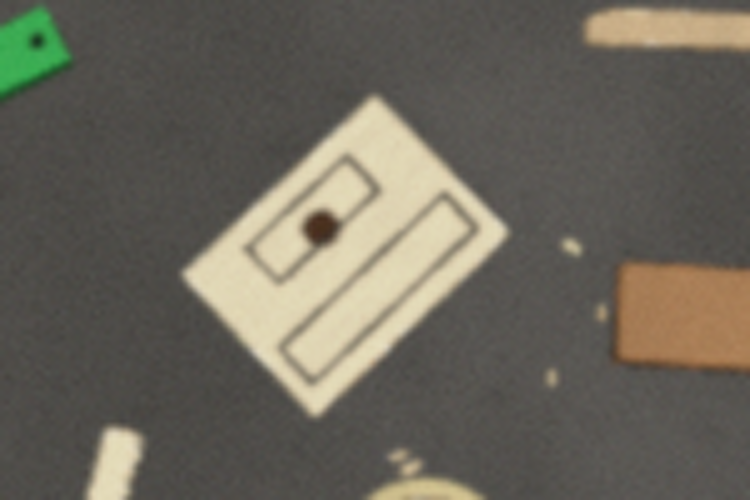

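Plate: centre (0.458, -0.057), with y at 132.9° and x at 42.9° (the short outline is on the upper-left side). Outlines: long (0.438, -0.075), short (0.478, -0.0385). Now moving to the long cleat.

```bash
sed -i 's/("steel",(206,182),18,.022)/("steel",(211,187),16,.022)/' m.py; python3 -c "
from h import *
togo(.586,-.256,.12,-2.7)
im=capture('top');c=calibration('top')
print(rect(cast(blob(im,(211,187),16),c,.022)))
for x in (207,209,211,213,215,217): print(im[182:190,x].tolist()[::3])
"
```

```text
shift [-3.1797 -2.9622  0.5565] turn [-1.700e-03  8.000e-04  2.506e+00] | tcp [0.158  0.5005 0.2309] yaw 72.5 q6 -0.22 t 0.15 open 0.998 F 0.0
(array([0.56476074, 0.24586448], dtype=float32), np.float32(59.46745), np.float32(35.584454), np.float32(66.23702))
[[82, 82, 81], [150, 151, 152], [128, 127, 125]]
[[142, 141, 143], [149, 149, 153], [146, 145, 146]]
[[153, 151, 155], [154, 153, 156], [148, 149, 148]]
[[150, 150, 150], [151, 149, 150], [150, 148, 149]]
[[151, 150, 152], [145, 145, 147], [145, 145, 147]]
[[149, 149, 151], [105, 103, 104], [131, 130, 131]]
```

```bash
for i in 1 2 3 ; do python3 -m handwheel '[[[0,0,0,-0.8,-0.74,0.1,0],[0,0,0,-0.8,-0.74,0.1,0],[0,0,0,-0.8,-0.74,0.1,0],[0,0,0,-0.8,-0.74,0.1,0],[0,0,0,-0.8,-0.74,0.1,0],[0,0,0,-0.8,-0.74,0.1,0],[0,0,0,-0.8,-0.74,0.1,0]]]'; done; python3 -c "
from h import *
togo(.586,-.256,.12,-2.7)"
```

```text
t: 0.78
tcp_pos: [0.2672, 0.3094, 0.2112]
tcp_rot: [-0.0, 0.154, 0.988, -0.0]
contact_force: [-0.9, 1.0, 0.6]
opening: 0.998
gripper_force: 0.0
t: 1.37
tcp_pos: [0.3751, 0.1209, 0.1911]
tcp_rot: [-0.0, 0.154, 0.988, -0.0]
contact_force: [-0.1, 0.8, 0.2]
opening: 1.0
gripper_force: 0.0
t: 1.95
tcp_pos: [0.4831, -0.0673, 0.1707]
tcp_rot: [-0.0, 0.153, 0.988, 0.0]
contact_force: [-0.3, 0.8, -0.5]
opening: 1.002
gripper_force: 0.0
shift [-0.7757 -0.744   0.2528] turn [-5.0000e-04 -1.6000e-03  2.5039e+00] | tcp [ 0.4831 -0.0673  0.1707] yaw 72.4 q6 -1.64 t 1.95 open 1.002 F 0.0
```

```bash
python3 -m handwheel '[[[0,0,0.8,-0.776,-0.744,0.253,0],[0,0,0.8,-0.776,-0.744,0.253,0],[0,0,0.8,-0.776,-0.744,0.253,0],[0,0,0.8,-0.776,-0.744,0.253,0],[0,0,0.8,-0.776,-0.744,0.253,0],[0,0,0.8,-0.776,-0.744,0.253,0],[0,0,0.8,-0.776,-0.744,0.253,0]]]' >/dev/null
python3 -m handwheel '[[[0,0,0.85,0,0,0,0],[0,0,0.85,0,0,0,0],[0,0,0.85,0,0,0,0],[0,0,0.85,0,0,0,0],[0,0,0.85,0,0,0,0]]]' >/dev/null
python3 -m handwheel '[[[0,0,0.854,0,0,0,0],[0,0,0.854,0,0,0,0],[0,0,0.854,0,0,0,0],[0,0,0.854,0,0,0,0],[0,0,0.854,0,0,0,0],[0,0,0.854,0,0,0,0]]]'
cat > w.py <<'E'
from h import *
import sys
n=sys.argv[1];c=calibration("wrist");im=capture("wrist");cv2.imwrite(f"pics/{n}.png",im[:,:,::-1]);np.savez(f"pics/{n}.npz",**c)
E
python3 w.py w1; python3 -c "
from h import *
togo(.586,-.256,.001,-2.7)"
```

```text
t: 3.45
tcp_pos: [0.5856, -0.2541, 0.1212]
tcp_rot: [0.0, 0.721, 0.693, 0.0]
contact_force: [0.6, 0.1, 0.1]
opening: 0.997
gripper_force: 0.0
shift [-0.0074  0.0026  0.6006] turn [ 0.0003 -0.0001  0.0117] | tcp [ 0.5855 -0.2545  0.1211] yaw -2.4 q6 -0.55 t 3.50 open 1.000 F 0.0
```

View pics/w1.png

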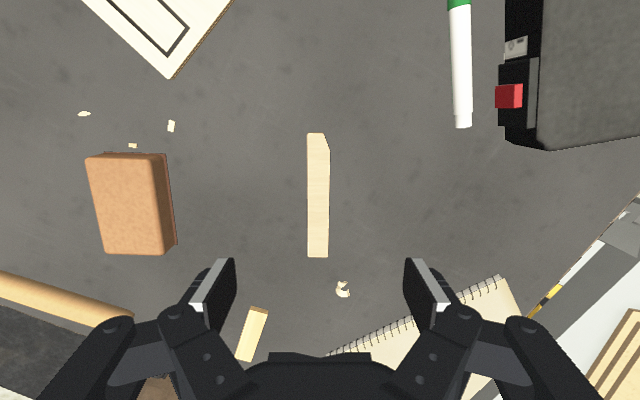

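The wrist view shows the flat birch slat, with one clipped corner, at (318,195) and in line with the grip. I'll use it to refine the position.

```bash
python3 -c "
from h import *
im=cv2.imread('pics/w1.png');c=dict(np.load('pics/w1.npz'))
print(rect(cast(blob(im,(318,200),75,2),c,.008)))
print(rect(cast(blob(im,(130,205),60,2),c,.028)))
"
```

```text
(array([ 0.5847814 , -0.25790924], dtype=float32), np.float32(120.236595), np.float32(20.348032), np.float32(87.18543))
(array([ 0.4193438, -0.2529699], dtype=float32), np.float32(88.228516), np.float32(53.26218), np.float32(85.424904))
```

```bash
python3 -m handwheel '[[[0,0,0.01,-0.0125,-0.003,0.4,0],[0,0,0.01,-0.0125,-0.003,0.5,0.3],[0,0,0.01,-0.0125,-0.003,0.55,0.4],[0,0,0.01,-0.0125,-0.003,0.58,0.4],[0,0,0.01,-0.0125,-0.003,0.6,0.4],[0,0,0.01,-0.0125,-0.003,0.6,0.4]]]'
python3 -m handwheel '[[[0,0,0,0,0,0,1],[0,0,0,0,0,0,1],[0,0,0,0,0,0,1],[0,0,0,0,0,0,1],[0,0,0,0,0,0,1],[0,0,0,0,0,0,1],[0,0,0,0,0,0,1],[0,0,0,0,0,0,1]]]'
```

```text
t: 4.0
tcp_pos: [0.5852, -0.2584, 0.0017]
tcp_rot: [0.001, 0.725, 0.689, 0.0]
contact_force: [-0.2, 0.2, 0.3]
opening: 0.599
gripper_force: 0.0
t: 4.67
tcp_pos: [0.5855, -0.2588, 0.0028]
tcp_rot: [0.002, 0.725, 0.689, 0.0]
contact_force: [-0.8, 0.9, 6.0]
opening: 0.203
gripper_force: 59.1
```

```bash
python3 -m handwheel '[[[0,0,0,0,0,-0.2,1],[0,0,0,0,0,-0.4,1],[0,0,0,0,0,-0.5,1],[0,0,0,0,0,-0.5,1],[0,0,0,0,0,-0.5,1],[0,0,0,0,0,-0.5,1]]]'
python3 w.py w2; python3 -c "
from h import *
togo(.438,-.0753,.1,42.9)"
```

```text
t: 5.17
tcp_pos: [0.5842, -0.2581, 0.1]
tcp_rot: [-0.001, 0.725, 0.689, -0.0]
contact_force: [0.7, 0.0, 0.1]
opening: 0.21
gripper_force: 58.9
shift [ 8.747e-01 -7.761e-01 -2.000e-04] turn [-0.0025 -0.0035 -1.5278] | tcp [ 0.5841 -0.258   0.0995] yaw -2.9 q6 -0.55 t 5.22 open 0.207 F 58.90746295452118
```

View pics/w2.png

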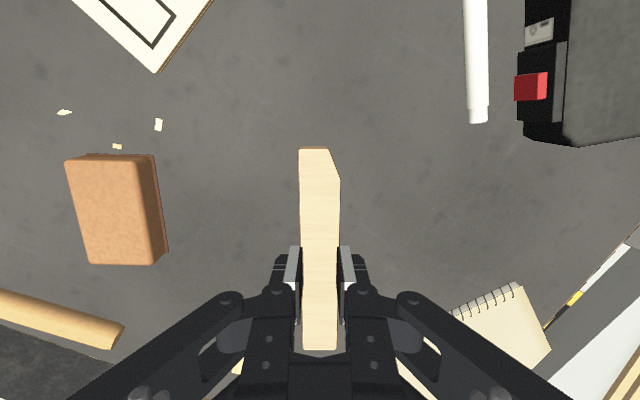

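The slat is held. I'll carry it over the long outline.

```bash
python3 -m handwheel '[[[0,0,-0.8,0.875,-0.776,0,1],[0,0,-0.8,0.875,-0.776,0,1],[0,0,-0.8,0.875,-0.776,0,1],[0,0,-0.8,0.875,-0.776,0,1],[0,0,-0.8,0.875,-0.776,0,1],[0,0,-0.8,0.875,-0.776,0,1],[0,0,-0.8,0.875,-0.776,0,1]]]' >/dev/null
python3 -m handwheel '[[[0,0,-0.728,0,0,0,1],[0,0,-0.728,0,0,0,1],[0,0,-0.728,0,0,0,1],[0,0,-0.728,0,0,0,1],[0,0,-0.728,0,0,0,1],[0,0,-0.728,0,0,0,1]]]'
python3 w.py w3; python3 -c "
from h import *
togo(.438,-.0753,.012,42.9)
c=dict(np.load('pics/w2.npz'))
e=cast([(314,148),(320,350)],c,.106);print(e,e.mean(0),'tcp .5841 -.258')"
```

```text
t: 6.3
tcp_pos: [0.4386, -0.0758, 0.1003]
tcp_rot: [-0.0, 0.401, 0.916, -0.0]
contact_force: [-0.4, 0.6, -0.2]
opening: 0.204
gripper_force: 58.9
shift [ 0.0032 -0.0005  0.4418] turn [-0.0005 -0.0012 -0.0059] | tcp [ 0.4386 -0.0757  0.1004] yaw 42.7 q6 -1.18 t 6.35 open 0.208 F 58.93764317035675
[[ 0.58535852 -0.19682637]
 [ 0.5820317  -0.31715314]] [ 0.58369511 -0.25698976] tcp .5841 -.258
```

View pics/w3.png

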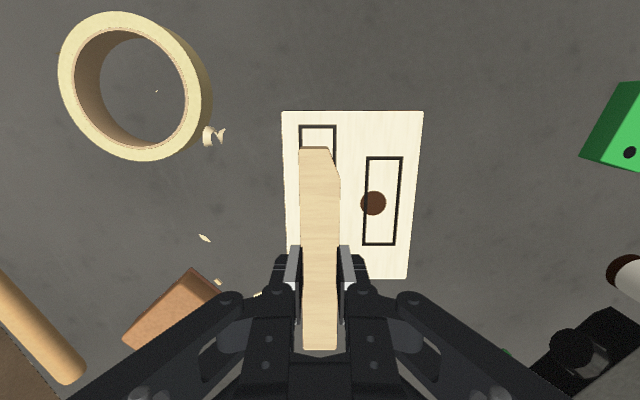

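The held slat lies parallel to the plate. The short outline's corners show at (367,157), (403,157), (396,244) and (363,243), and the long outline's end at (300-336,126). I'll check these against the top-view figures.

```bash
python3 -c "
from h import *
c=dict(np.load('pics/w3.npz'))
s=cast([(367,157),(403,157),(396,244),(363,243)],c,.008);print('short',s.mean(0))
e=cast([(300,126),(336,126)],c,.008);print('long end',e.mean(0))
u=np.array([np.cos(np.radians(132.9)),np.sin(np.radians(132.9))])
print('expected end',np.array([.438,-.0753])+u*.0625,np.array([.438,-.0753])-u*.0625)
p=cast([(282,110),(423,111),(408,279)],c,.008);print(p,(p[0]+p[2])/2, np.degrees(np.arctan2(*(p[1]-p[2])[::-1])))"
```

```text
short [ 0.47751949 -0.03959338]
long end [ 0.39461691 -0.03002536]
expected end [ 0.39545495 -0.02951607] [ 0.48054505 -0.12108393]
[[ 0.36617226 -0.03997809]
 [ 0.44643024  0.03297294]
 [ 0.55042932 -0.07534032]] [ 0.45830079 -0.0576592 ] 133.8359117755592
```

```bash
python3 -m handwheel '[[[0,0,0,0.003,0,0.2,1],[0,0,0,0.003,0,0.35,1],[0,0,0,0.003,0,0.4,1],[0,0,0,0.003,0,0.43,1],[0,0,0,0.003,0,0.445,1],[0,0,0,0.003,0,0.445,1],[0,0,0,0.003,0,0.445,1]]]'
python3 -m handwheel '[[[0,0,0,0,0,0,0.5],[0,0,0,0,0,0,0.5],[0,0,0,0,0,0,0.5],[0,0,0,0,0,0,0.5],[0,0,0,0,0,-0.1,0.4],[0,0,0,0,0,-0.3,0.4],[0,0,0,0,0,-0.5,0],[0,0,0,0,0,-0.5,0],[0,0,0,0,0,-0.5,0]]]'
python3 w.py w4; python3 -c "
from h import *
togo(.5042,-.4112,.12,68.3-90)"
```

```text
t: 6.93
tcp_pos: [0.4387, -0.0754, 0.0124]
tcp_rot: [0.001, 0.4, 0.917, -0.0]
contact_force: [0.3, 0.4, 0.1]
opening: 0.208
gripper_force: 58.9
t: 7.68
tcp_pos: [0.4391, -0.0755, 0.1135]
tcp_rot: [0.002, 0.4, 0.917, -0.0]
contact_force: [0.6, -0.2, 0.1]
opening: 0.987
gripper_force: 0.0
shift [-1.4555 -0.9019 -0.039 ] turn [1.8000e-03 1.3000e-03 2.1533e+00] | tcp [ 0.4382 -0.0752  0.112 ] yaw 42.9 q6 -1.18 t 7.73 open 0.998 F 0.0
```

View pics/w4.png

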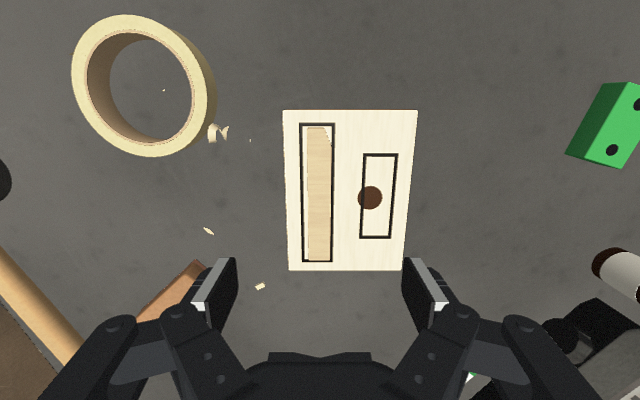

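The long cleat is inside its outline (300-335, 124-262). Next is the short cleat.

```bash
python3 -m handwheel '[[[0,0,0,-0.73,-0.45,-0.02,0],[0,0,0,-0.73,-0.45,-0.02,0],[0,0,0,-0.73,-0.45,-0.02,0],[0,0,0,-0.73,-0.45,-0.02,0],[0,0,0,-0.73,-0.45,-0.02,0],[0,0,0,-0.73,-0.45,-0.02,0]]]' >/dev/null
python3 -m handwheel '[[[0,0,0.7,-0.726,-0.452,-0.02,0],[0,0,0.7,-0.726,-0.452,-0.02,0],[0,0,0.7,-0.726,-0.452,-0.02,0],[0,0,0.7,-0.726,-0.452,-0.02,0],[0,0,0.7,-0.726,-0.452,-0.02,0],[0,0,0.7,-0.726,-0.452,-0.02,0]]]' >/dev/null
python3 -m handwheel '[[[0,0,0.72,0,0,0,0],[0,0,0.72,0,0,0,0],[0,0,0.72,0,0,0,0],[0,0,0.72,0,0,0,0],[0,0,0.72,0,0,0,0]]]' >/dev/null
python3 -m handwheel '[[[0,0,0.733,0,0,0,0],[0,0,0.733,0,0,0,0],[0,0,0.733,0,0,0,0],[0,0,0.733,0,0,0,0],[0,0,0.733,0,0,0,0],[0,0,0.733,0,0,0,0]]]'
python3 w.py w5; python3 -c "
from h import *
togo(.504,-.412,.001,68.3-90)
im=cv2.imread('pics/w5.png');c=dict(np.load('pics/w5.npz'))
px=c['R']@[.5042,-.4112,.008]+c['t'];px=c['mtx']@px;px=px[:2]/px[2];print(px)
print(rect(cast(blob(im,px.astype(int),55,2),c,.008)))
"
```

```text
t: 9.65
tcp_pos: [0.5043, -0.4108, 0.1196]
tcp_rot: [-0.0, 0.826, 0.564, -0.0]
contact_force: [0.5, -0.2, 1.1]
opening: 1.004
gripper_force: 0.0
shift [-0.0057  0.0007  0.5933] turn [-0.0004 -0.0003  0.0088] | tcp [ 0.5043 -0.4109  0.1197] yaw -21.4 q6 -0.49 t 9.70 open 1.000 F 0.0
[318.43553206 196.49449281]
(array([ 0.50338364, -0.4134581 ], dtype=float32), np.float32(69.995255), np.float32(20.201845), np.float32(68.80594))
```

```bash
python3 -m handwheel '[[[0,0,0,-0.011,0,0.4,0],[0,0,0,-0.011,0,0.5,0.3],[0,0,0,-0.011,0,0.55,0.4],[0,0,0,-0.011,0,0.58,0.4],[0,0,0,-0.011,0,0.593,0.4],[0,0,0,-0.011,0,0.593,0.4],[0,0,0,-0.011,0,0.593,0.4]]]'
python3 -m handwheel '[[[0,0,0,0,0,0,1],[0,0,0,0,0,0,1],[0,0,0,0,0,0,1],[0,0,0,0,0,0,1],[0,0,0,0,0,0,1],[0,0,0,0,0,0,1],[0,0,0,0,0,0,1],[0,0,0,0,0,0,1]]]'
python3 -m handwheel '[[[0,0,0,0,0,-0.2,1],[0,0,0,0,0,-0.4,1],[0,0,0,0,0,-0.5,1],[0,0,0,0,0,-0.5,1],[0,0,0,0,0,-0.5,1],[0,0,0,0,0,-0.5,1]]]'
python3 -c "
from h import *
togo(.4776,-.039,.1,43.2)"
```

```text
t: 10.28
tcp_pos: [0.5043, -0.4143, 0.0034]
tcp_rot: [0.002, 0.827, 0.562, 0.0]
contact_force: [0.3, 0.4, 0.3]
opening: 0.596
gripper_force: 0.0
t: 10.95
tcp_pos: [0.504, -0.4139, 0.0026]
tcp_rot: [0.001, 0.827, 0.562, 0.0]
contact_force: [-0.8, 0.5, 6.1]
opening: 0.21
gripper_force: 59.1
t: 11.45
tcp_pos: [0.5031, -0.4129, 0.1002]
tcp_rot: [-0.001, 0.828, 0.561, -0.0]
contact_force: [1.0, -0.1, -0.3]
opening: 0.203
gripper_force: 58.8
shift [ 1.6902 -0.8093  0.0033] turn [-1.6000e-03 -2.8000e-03 -2.1629e+00] | tcp [ 0.5031 -0.4129  0.1002] yaw -21.7 q6 -0.49 t 11.45 open 0.203 F 58.838855624198914
```

```bash
python3 -m handwheel '[[[0,0,0,0.845,-0.405,0,1],[0,0,0,0.845,-0.405,0,1],[0,0,0,0.845,-0.405,0,1],[0,0,0,0.845,-0.405,0,1],[0,0,0,0.845,-0.405,0,1],[0,0,0,0.845,-0.405,0,1]]]' >/dev/null
python3 -m handwheel '[[[0,0,-0.7,0.845,-0.405,0,1],[0,0,-0.7,0.845,-0.405,0,1],[0,0,-0.7,0.845,-0.405,0,1],[0,0,-0.7,0.845,-0.405,0,1],[0,0,-0.7,0.845,-0.405,0,1],[0,0,-0.7,0.845,-0.405,0,1]]]' >/dev/null
python3 -m handwheel '[[[0,0,-0.73,0,0,0,1],[0,0,-0.73,0,0,0,1],[0,0,-0.73,0,0,0,1],[0,0,-0.73,0,0,0,1],[0,0,-0.73,0,0,0,1]]]' >/dev/null
python3 -m handwheel '[[[0,0,-0.733,0,0,0,1],[0,0,-0.733,0,0,0,1],[0,0,-0.733,0,0,0,1],[0,0,-0.733,0,0,0,1],[0,0,-0.733,0,0,0,1],[0,0,-0.733,0,0,0,1],[0,0,-0.733,0,0,0,1]]]'
python3 w.py w6;python3 -c "
from h import *
togo(.4776,-.039,.0115,43.2)"
```

```text
t: 13.45
tcp_pos: [0.4778, -0.0395, 0.101]
tcp_rot: [-0.0, 0.399, 0.917, -0.0]
contact_force: [0.5, 0.3, -0.1]
opening: 0.209
gripper_force: 58.9
shift [0.0026 0.0007 0.4477] turn [-0.0001 -0.0001 -0.0053] | tcp [ 0.4779 -0.0395  0.101 ] yaw 43.0 q6 -1.08 t 13.50 open 0.211 F 58.88821005821228
```

View pics/w6.png

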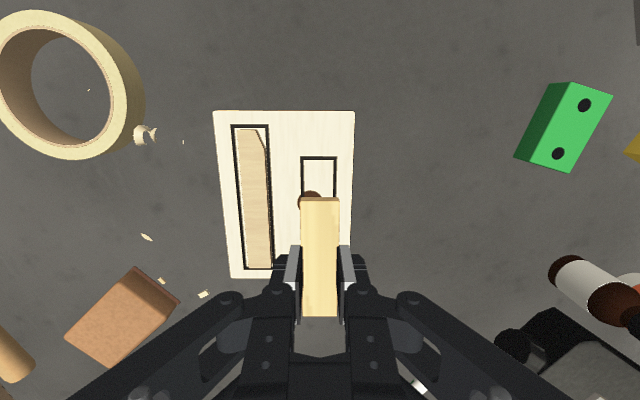

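The short cleat is held and lined up with its outline (301-337, 157). Lowering.

```bash
python3 -m handwheel '[[[0,0,0,0.003,0,0.2,1],[0,0,0,0.003,0,0.35,1],[0,0,0,0.003,0,0.4,1],[0,0,0,0.003,0,0.43,1],[0,0,0,0.003,0,0.447,1],[0,0,0,0.003,0,0.447,1],[0,0,0,0.003,0,0.447,1]]]'
python3 -m handwheel '[[[0,0,0,0,0,0,0.6],[0,0,0,0,0,0,0.6],[0,0,0,0,0,0,0.6],[0,0,0,0,0,0,0.6],[0,0,0,0,0,-0.1,0.6],[0,0,0,0,0,-0.3,0.6],[0,0,0,0,0,-0.5,0],[0,0,0,0,0,-0.5,0],[0,0,0,0,0,-0.5,0]]]'
python3 w.py w7; python3 -c "
from h import *
togo(.4192,-.2525,.12,85.5)
togo(.4192,-.2525,.12,-4.5)"
```

```text
t: 14.08
tcp_pos: [0.4782, -0.0392, 0.0128]
tcp_rot: [0.001, 0.397, 0.918, 0.0]
contact_force: [-0.1, 0.2, -0.3]
opening: 0.207
gripper_force: 58.9
t: 14.83
tcp_pos: [0.4784, -0.0392, 0.1136]
tcp_rot: [0.002, 0.397, 0.918, 0.0]
contact_force: [0.8, 0.5, -0.1]
opening: 0.809
gripper_force: 0.0
shift [-0.5791 -0.9431 -0.04  ] turn [ 2.0000e-04  1.8000e-03 -1.4101e+00] | tcp [ 0.4774 -0.039   0.112 ] yaw 43.2 q6 -1.08 t 14.88 open 0.891 F 0.0
shift [-0.5791 -0.9431 -0.04  ] turn [1.5000e-03 1.2000e-03 1.5899e+00] | tcp [ 0.4774 -0.039   0.112 ] yaw 43.2 q6 -1.08 t 14.88 open 0.891 F 0.0
```

View pics/w7.png

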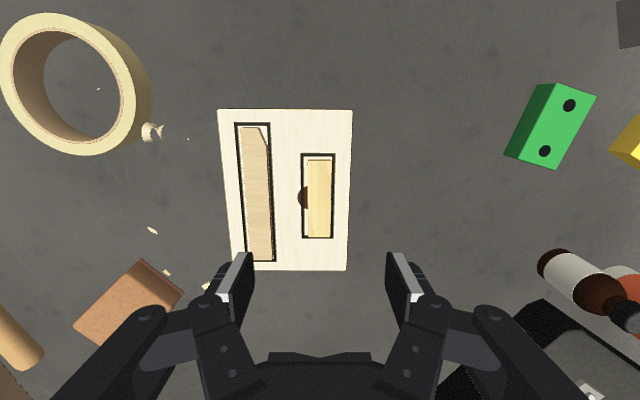

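Both cleats sit inside their outlines. Next is the cork block.

```bash
python3 -m handwheel '[[[0,0,0.8,-0.579,-0.943,-0.04,0],[0,0,0.8,-0.579,-0.943,-0.04,0],[0,0,0.8,-0.579,-0.943,-0.04,0],[0,0,0.8,-0.579,-0.943,-0.04,0],[0,0,0.8,-0.579,-0.943,-0.04,0],[0,0,0.8,-0.579,-0.943,-0.04,0],[0,0,0.8,-0.579,-0.943,-0.04,0]]]' >/dev/null
python3 -m handwheel '[[[0,0,0.79,0,0,0,0],[0,0,0.79,0,0,0,0],[0,0,0.79,0,0,0,0],[0,0,0.79,0,0,0,0],[0,0,0.79,0,0,0,0],[0,0,0.79,0,0,0,0]]]'
python3 w.py w8; python3 -c "
from h import *
togo(.419,-.2525,.001,-4.5)
im=cv2.imread('pics/w8.png');c=dict(np.load('pics/w8.npz'))
px=c['R']@[.419,-.2525,.028]+c['t'];px=c['mtx']@px;px=px[:2]/px[2];print(px)
print(rect(cast(blob(im,px.astype(int),85,2),c,.028)))
"
```

```text
t: 15.97
tcp_pos: [0.4192, -0.2512, 0.1189]
tcp_rot: [-0.001, 0.733, 0.68, 0.0]
contact_force: [0.0, -0.7, -0.5]
opening: 1.003
gripper_force: 0.0
shift [-5.800e-03 -1.000e-04  5.903e-01] turn [-0.002  -0.002   0.0049] | tcp [ 0.4192 -0.2515  0.1191] yaw -4.4 q6 -0.70 t 16.02 open 0.999 F 0.0
[318.598728   204.81595371]
(array([ 0.4181285 , -0.25309432], dtype=float32), np.float32(88.10085), np.float32(53.179012), np.float32(85.68215))
```

```bash
python3 -m handwheel '[[[0,0,0,-0.0085,-0.002,0.2,0],[0,0,0,-0.0085,-0.002,0.35,0],[0,0,0,-0.0085,-0.002,0.45,0],[0,0,0,-0.0085,-0.002,0.55,0],[0,0,0,-0.0085,-0.002,0.58,0],[0,0,0,-0.0085,-0.002,0.58,0],[0,0,0,-0.0085,-0.002,0.58,0]]]'
python3 -m handwheel '[[[0,0,0,0,0,0,1],[0,0,0,0,0,0,1],[0,0,0,0,0,0,1],[0,0,0,0,0,0,1],[0,0,0,0,0,0,1],[0,0,0,0,0,0,1],[0,0,0,0,0,0,1]]]'
python3 -m handwheel '[[[0,0,0,0,0,-0.2,1],[0,0,0,0,0,-0.4,1],[0,0,0,0,0,-0.5,1],[0,0,0,0,0,-0.5,1],[0,0,0,0,0,-0.5,1],[0,0,0,0,0,-0.5,1]]]'
python3 w.py w9
python3 -c "
from h import *
togo(.4581,-.0573,.1,133.1)"
```

```text
t: 16.6
tcp_pos: [0.419, -0.2542, 0.0042]
tcp_rot: [0.0, 0.734, 0.679, 0.0]
contact_force: [-0.1, -0.9, 0.1]
opening: 1.0
gripper_force: 0.0
t: 17.18
tcp_pos: [0.4192, -0.2546, 0.0049]
tcp_rot: [0.001, 0.734, 0.679, 0.0]
contact_force: [-1.6, 0.5, 7.3]
opening: 0.633
gripper_force: 64.0
t: 17.68
tcp_pos: [0.4182, -0.2537, 0.1029]
tcp_rot: [-0.001, 0.734, 0.679, -0.0]
contact_force: [0.8, 0.3, -1.0]
opening: 0.627
gripper_force: 64.2
shift [0.9942 0.1222 0.0139] turn [-0.0042 -0.0015  1.4132] | tcp [ 0.4181 -0.2536  0.1025] yaw -4.5 q6 -0.71 t 17.73 open 0.626 F 64.20125484466553
```

View pics/w9.png

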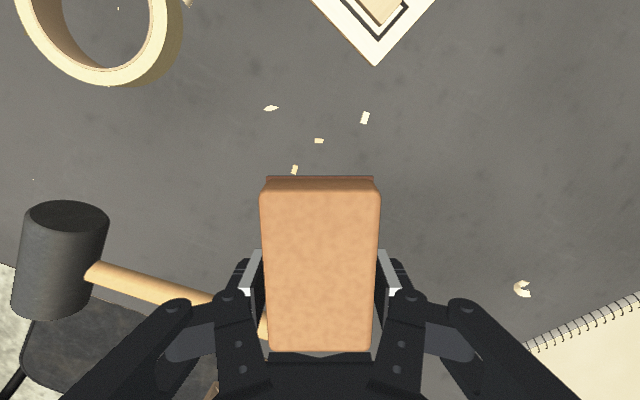

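The cork is held squarely: its top face spans (262-380, 192-352). Carrying it to the plate centre.

```bash
python3 -c "
from h import *
c=dict(np.load('pics/w9.npz'));e=cast([(320,190),(320,352)],c,.126);print(e,e.mean(0)-[.4181,-.2536])"
python3 -m handwheel '[[[0,0,0.7,0.994,0.122,0,1],[0,0,0.7,0.994,0.122,0,1],[0,0,0.7,0.994,0.122,0,1],[0,0,0.7,0.994,0.122,0,1],[0,0,0.7,0.994,0.122,0,1],[0,0,0.7,0.994,0.122,0,1],[0,0,0.7,0.994,0.122,0,1]]]' >/dev/null
python3 -m handwheel '[[[0,0,0.713,0,0,0,1],[0,0,0.713,0,0,0,1],[0,0,0.713,0,0,0,1],[0,0,0.713,0,0,0,1],[0,0,0.713,0,0,0,1],[0,0,0.713,0,0,0,1]]]'
python3 -c "
from h import *
togo(.4581,-.0573,.021,133.1)"
```

```text
[[ 0.42263968 -0.20800064]
 [ 0.41570569 -0.29649163]] [0.00107268 0.00135387]
t: 18.82
tcp_pos: [0.4584, -0.0585, 0.1033]
tcp_rot: [-0.0, 0.93, 0.369, -0.0]
contact_force: [0.3, 0.1, -0.8]
opening: 0.632
gripper_force: 64.1
shift [ 0.0033 -0.0053  0.4116] turn [-0.0013  0.0007  0.0053] | tcp [ 0.4584 -0.0585  0.1033] yaw -46.7 q6 0.43 t 18.82 open 0.632 F 64.12532329559326
```

```bash
python3 -m handwheel '[[[0,0,0,-0.003,-0.005,0.2,1],[0,0,0,-0.003,-0.005,0.32,1],[0,0,0,-0.003,-0.005,0.38,1],[0,0,0,-0.003,-0.005,0.4,1],[0,0,0,-0.003,-0.005,0.412,1],[0,0,0,-0.003,-0.005,0.412,1],[0,0,0,-0.003,-0.005,0.412,1]]]'
python3 -m handwheel '[[[0,0,0,0,0,0,0],[0,0,0,0,0,0,0],[0,0,0,0,0,0,0],[0,0,0,0,0,0,0],[0,0,0,0,0,-0.1,0],[0,0,0,0,0,-0.3,0],[0,0,0,0,0,-0.6,0],[0,0,0,0,0,-0.6,0],[0,0,0,0,0,-0.6,0],[0,0,0,0,0,-0.6,0]]]'
python3 w.py w10; python3 -c "
from h import *
togo(.5648,.2459,.13,66.2-90)"
```

```text
t: 19.4
tcp_pos: [0.4581, -0.0579, 0.0221]
tcp_rot: [0.001, 0.93, 0.368, 0.001]
contact_force: [0.3, 0.1, -1.6]
opening: 0.626
gripper_force: 64.1
t: 20.23
tcp_pos: [0.4578, -0.0576, 0.1419]
tcp_rot: [0.001, 0.93, 0.367, 0.001]
contact_force: [0.1, 0.0, -0.6]
opening: 0.997
gripper_force: 0.0
shift [ 1.4294 -0.7394  0.0539] turn [-1.100e-03  3.000e-04 -7.696e-01] | tcp [ 0.4572 -0.0574  0.1408] yaw -46.9 q6 0.44 t 20.28 open 0.998 F 0.0
```

View pics/w10.png

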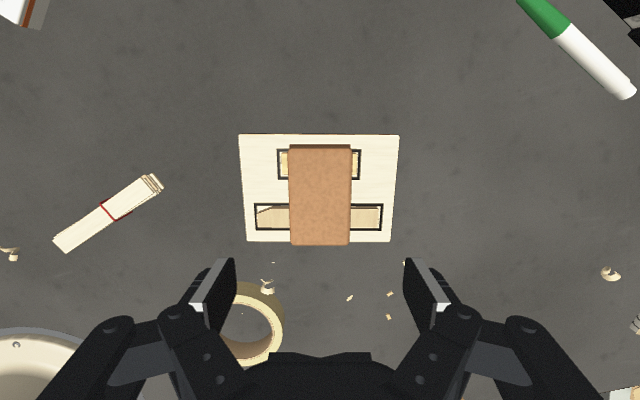

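The cork sits centred across both cleats, in place over (289-352, 145-245). Next is the steel block.

```bash
python3 -m handwheel '[[[0,0,0,0.715,-0.37,0,0],[0,0,0,0.715,-0.37,0,0],[0,0,0,0.715,-0.37,0,0],[0,0,0,0.715,-0.37,0,0],[0,0,0,0.715,-0.37,0,0],[0,0,0,0.715,-0.37,0,0]]]' >/dev/null
python3 -m handwheel '[[[0,0,-0.77,0.714,-0.37,0.05,0],[0,0,-0.77,0.714,-0.37,0.05,0],[0,0,-0.77,0.714,-0.37,0.05,0],[0,0,-0.77,0.714,-0.37,0.05,0],[0,0,-0.77,0.714,-0.37,0.05,0],[0,0,-0.77,0.714,-0.37,0.05,0],[0,0,-0.77,0.714,-0.37,0.05,0]]]'
python3 w.py w11; python3 -c "
from h import *
togo(.565,.246,.003,66.2-90)
im=cv2.imread('pics/w11.png');c=dict(np.load('pics/w11.npz'))
px=c['R']@[.565,.246,.022]+c['t'];px=c['mtx']@px;px=px[:2]/px[2];print(px)
print(rect(cast(blob(im,px.astype(int),55,2),c,.022)))
"
```

```text
t: 21.37
tcp_pos: [0.5647, 0.2443, 0.1303]
tcp_rot: [-0.0, 0.838, 0.546, -0.001]
contact_force: [-0.1, 0.3, 0.7]
opening: 1.002
gripper_force: 0.0
shift [ 0.0099 -0.0024  0.6387] turn [-0.0018  0.0022 -0.0036] | tcp [0.5648 0.2441 0.1307] yaw -23.9 q6 0.64 t 21.42 open 0.999 F 0.0
[318.06387686 195.24765388]
(array([0.56335247, 0.24348846], dtype=float32), np.float32(59.048573), np.float32(34.48913), np.float32(66.096176))
```

View pics/w11.png

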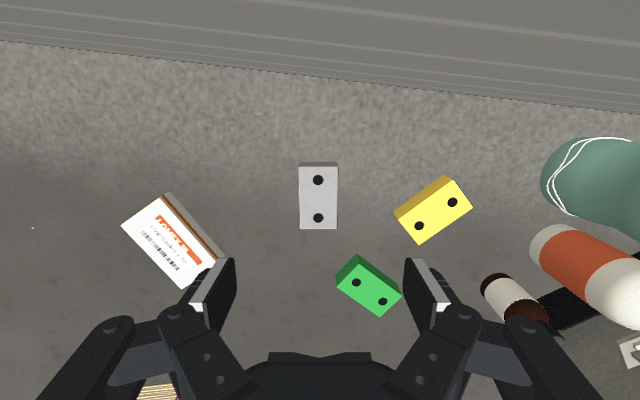

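The wrist view confirms the grey block with two holes at (318,196). The yellow one is at (434,210), the green at (368,285), and the blade box at (170,238) is clear. Gripping it now.

```bash
python3 -m handwheel '[[[0,0,0,0,-0.003,0.2,0.2],[0,0,0,0,-0.003,0.4,0.25],[0,0,0,0,-0.003,0.5,0.25],[0,0,0,0,-0.003,0.58,0.25],[0,0,0,0,-0.003,0.625,0.25],[0,0,0,0,-0.003,0.635,0.25],[0,0,0,0,-0.003,0.635,0.25]]]'
python3 -m handwheel '[[[0,0,0,0,0,0,1],[0,0,0,0,0,0,1],[0,0,0,0,0,0,1],[0,0,0,0,0,0,1],[0,0,0,0,0,0,1],[0,0,0,0,0,0,1],[0,0,0,0,0,0,1]]]'
python3 -m handwheel '[[[0,0,0,0,0,-0.2,1],[0,0,0,0,0,-0.4,1],[0,0,0,0,0,-0.6,1],[0,0,0,0,0,-0.7,1],[0,0,0,0,0,-0.7,1],[0,0,0,0,0,-0.7,1]]]'
python3 w.py w12
python3 -c "
from h import *
togo(.458,-.0573,.14,133.1)
im=cv2.imread('pics/w10.png');c=dict(np.load('pics/w10.npz'))
px=c['R']@[.458,-.0573,.044]+c['t'];px=c['mtx']@px;px=px[:2]/px[2];print(px)
e=cast([(289,149),(352,149),(350,245),(290,245)],c,.044);print('cork top',rect(e))"
```

```text
t: 22.0
tcp_pos: [0.5647, 0.2453, 0.0046]
tcp_rot: [0.0, 0.838, 0.546, 0.0]
contact_force: [1.1, -0.6, 0.2]
opening: 0.754
gripper_force: 0.0
t: 22.58
tcp_pos: [0.5652, 0.2462, 0.0058]
tcp_rot: [0.0, 0.838, 0.546, 0.001]
contact_force: [-1.0, -1.6, 7.4]
opening: 0.395
gripper_force: 61.8
t: 23.08
tcp_pos: [0.5644, 0.2461, 0.1447]
tcp_rot: [0.0, 0.838, 0.546, 0.001]
contact_force: [-0.4, -0.3, -3.3]
opening: 0.389
gripper_force: 62.1
shift [-1.6003  0.1278  0.017 ] turn [-0.0027  0.003   0.7703] | tcp [0.5637 0.2459 0.143 ] yaw -23.8 q6 0.64 t 23.13 open 0.391 F 62.040510177612305
[317.76598314 200.97950018]
cork top (array([ 0.46032038, -0.05797254], dtype=float32), np.float32(87.67572), np.float32(54.985825), np.float32(42.97896))
```

View pics/w12.png

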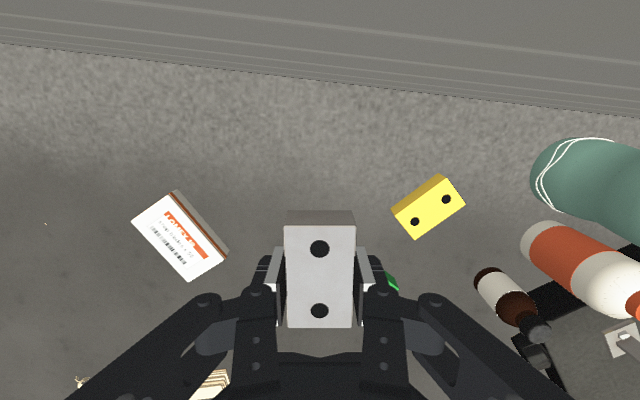

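The steel is gripped squarely, top face (285-356, 225-328). Carrying it to the cork.

```bash
python3 -m handwheel '[[[0,0,0,-0.8,0.064,0,1],[0,0,0,-0.8,0.064,0,1],[0,0,0,-0.8,0.064,0,1],[0,0,0,-0.8,0.064,0,1],[0,0,0,-0.8,0.064,0,1],[0,0,0,-0.8,0.064,0,1]]]' >/dev/null
python3 -m handwheel '[[[0,0,0.77,-0.8,0.064,0,1],[0,0,0.77,-0.8,0.064,0,1],[0,0,0.77,-0.8,0.064,0,1],[0,0,0.77,-0.8,0.064,0,1],[0,0,0.77,-0.8,0.064,0,1],[0,0,0.77,-0.8,0.064,0,1],[0,0,0.77,-0.8,0.064,0,1]]]'
python3 -c "
from h import *
togo(.459,-.0576,.051,133.1)
c=dict(np.load('pics/w12.npz'));e=cast([(320,225),(320,328)],c,.160)
M=Ro.from_euler('z',0).as_matrix();d=e.mean(0)-[.5637,.2459]
a=np.radians(-23.8);print(e,'tool x,y off',d@[-np.sin(a),np.cos(a)],d@[np.cos(a),np.sin(a)])"
```

```text
t: 24.22
tcp_pos: [0.459, -0.0561, 0.1436]
tcp_rot: [-0.001, 0.93, 0.368, -0.0]
contact_force: [-0.2, 0.0, -2.7]
opening: 0.393
gripper_force: 62.0
shift [-0.0049  0.0064  0.463 ] turn [-0.0028  0.0004  0.0023] | tcp [ 0.459  -0.0561  0.1436] yaw -46.8 q6 0.44 t 24.22 open 0.393 F 61.98699474334717
[[0.5760037  0.26989641]
 [0.55160734 0.21449142]] tool x,y off -0.0033483342878298074 0.0015921164698230832
```

```bash
python3 -m handwheel '[[[0,0,0,0.012,0.006,0.2,1],[0,0,0,0.012,0.006,0.35,1],[0,0,0,0.012,0.006,0.42,1],[0,0,0,0.012,0.006,0.45,1],[0,0,0,0.012,0.006,0.463,1],[0,0,0,0.012,0.006,0.466,1],[0,0,0,0.012,0.006,0.466,1],[0,0,0,0.012,0.006,0.466,1]]]'
python3 -m handwheel '[[[0,0,0,0,0,0,0.3],[0,0,0,0,0,0,0.2],[0,0,0,0,0,0,0.2],[0,0,0,0,0,0,0.2],[0,0,0,0,0,-0.1,0.2],[0,0,0,0,0,-0.3,0],[0,0,0,0,0,-0.6,0],[0,0,0,0,0,-0.6,0],[0,0,0,0,0,-0.6,0],[0,0,0,0,0,-0.6,0]]]'
python3 w.py w13
python3 - <<'E'
from h import *
cv2.imwrite("pics/top1.png",cv2.resize(capture("top")[150:300,180:420,::-1],(400,250),interpolation=cv2.INTER_CUBIC))
a=cv2.imread("pics/w13.png");b=cv2.resize(cv2.cvtColor(capture("scene"),cv2.COLOR_RGB2BGR)[160:260,210:370],(640,400)[:2])
cv2.imwrite("pics/fin.png",np.hstack([a[80:330,180:580],cv2.imread("pics/top1.png")]))
E
```

```text
t: 24.88
tcp_pos: [0.462, -0.0563, 0.052]
tcp_rot: [0.001, 0.93, 0.368, 0.001]
contact_force: [-0.1, -0.0, -3.1]
opening: 0.396
gripper_force: 61.9
t: 25.72
tcp_pos: [0.4616, -0.0565, 0.1718]
tcp_rot: [0.001, 0.93, 0.367, 0.001]
contact_force: [-0.3, -0.1, -0.6]
opening: 1.001
gripper_force: 0.0
```

View pics/fin.png

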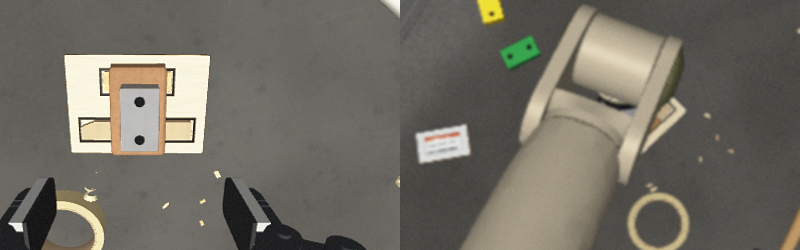

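The stack is complete, with the cleats, cork and steel all flat. A quick check of the steel's offset from the cork.

```bash
python3 -c "
from h import *
c=dict(np.load('pics/w13.npz'));im=cv2.imread('pics/w13.png')
hsv=cv2.cvtColor(im,cv2.COLOR_BGR2HSV)[130:245,280:355]
m=((hsv[:,:,1]<45)&(hsv[:,:,2]>120)).astype(np.uint8)
k=max(cv2.findContours(m,0,1)[0],key=cv2.contourArea)[:,0]+[280,130]
print('steel',k.min(0),k.max(0),rect(cast(k,c,.066)))
m=((hsv[:,:,1]>85)&(hsv[:,:,2]>60)).astype(np.uint8)
k=np.argwhere(m)[:,::-1]+[280,130];print('cork px',np.percentile(k,1,0),np.percentile(k,99,0))
e=cast([(290,147),(346,147),(344,235),(292,235)],c,.044);print('cork',rect(e))
print(state()['qd'].round(3))"
```

```text
steel [300 168] [339 230] (array([ 0.4614273 , -0.05833557], dtype=float32), np.float32(58.630665), np.float32(34.32174), np.float32(43.04431))
cork px [286.41 134.  ] [348. 234.]
cork (array([ 0.460441  , -0.05774475], dtype=float32), np.float32(89.033646), np.float32(52.907936), np.float32(42.973816))
[-0.001  0.006 -0.003  0.001  0.002  0.001]
```

The steel is about 1 mm off the cork's centre and square to it. Handing in.

```bash
python3 -c "
from rig import *
print(job_done())"
```

```text
the job is handed in; nothing more can be done
None
```

The glue-up is stacked in the required order and handed in at about 26 s: both cleats inside their outlines, the cork within about 3 mm of the plate centre, the steel within about 1.5 mm of the cork's centre, everything let go and the blade box never touched; the hand-in returned no verdict.

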